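# Swing out the prop leg of a painting stand and lay a bar on it

## Task

Get the small painting stand ready for the steel bar: push its folding prop leg round, away from its folded position, until it is firmly against its stop, leaning on it for a moment with about 10 N but never with more than 20 N. The leg must stay at the stop; then lay the flat steel bar along the stand, one end on the round pad, the other lying flat between the two cheeks of the leg's saddle, set down gently and let go. Do not disturb the pot, the tape roll and the brush nearby.

Things in the scene. Friction and masses are not known exactly. Their poses are not given: they have to be found in the camera images.
- stand: fixed painting stand: round dark foot 88 mm wide, 10 mm high, thin column, on top a round black rubber pad 48 mm wide, flat top 70 mm above the bench. Origin: on the column's axis (the prop leg's vertical hinge axis) at bench height, z up. Folded, the leg points along the stand's +x; swung out, roughly along its -y. The leg starts 11 to 46 degrees from folded
- prop_leg: grey prop leg hinged on the column, foot 2 mm over the bench. Origin: on the hinge axis at bench height; x along the leg to the saddle, z up. A rail 9 mm thick, 28 to 48 mm above the bench, runs to a post at x = 95 mm under the saddle. Opens clockwise seen from above (to its own -y). Hinge friction about 1.3 N at the saddle; it stays where it is left
- saddle (a point): middle of the saddle floor, 95 mm from the hinge axis, 70 mm above the bench, axes as the leg's. The steel saddle is a U channel open along the leg, 30 mm long (leg x 80 to 110 mm); its two upright cheeks are 6 mm thick, 54 mm apart inside, 66 mm over the outside, tops 88 mm above the bench
- push_face (a point): middle of the flat outer face of the +y cheek (33 mm from the leg's middle line), the place to push, 76 mm above the bench. The leg's rubber-buffered stop is met 79 to 99 degrees from the stand's +x; the setting differs each time and is not measured. At the stop the leg still yields about 2.3 mm here per 5 N; let go, it comes back and rests at the stop
- bar: flat plain steel bar, 45 x 150 x 12 mm, 0.6 kg (differs by up to a fifth), lying flat on the bench beyond the stand. Origin: centre of its underside; x across its width, y along its length, z up. On the stand its middle belongs 50 to 65 mm from the column's axis along the leg.
- pot: bystander: white plastic pot, 58 mm wide, 59 mm high; origin at the centre of its underside. It stands among three thin fixed painting sticks that lean, from y = -0.22 on, against the fixed board on the right (top 225 mm above the bench at y = -0.38). The hand press left of the work, from y = -0.03 on at x = 0.48 to 0.65, is fixed and about 200 mm high (its lever higher)
- tape: bystander: small black tape roll lying flat, 54 mm wide, 19 mm high; origin at the centre of its underside
- brush: bystander: flat paint brush with a wooden handle lying on the bench left of the stand, 196 mm long; origin at the centre of its underside, y along it

How it is judged:
By the outcome, as a careful person would: the job done as asked, in the order asked, and still so for the second after the job is handed in, with the robot touching nothing.
It also fails if it takes over 72 s, if anything falls off the work surface, if the arm or the gripper's body presses on something with over 40 N, if the wrist force passes 120 N, or if a joint passes its speed limit or range.

## Robot

A 6-joint arm with a two-finger parallel gripper is mounted at the origin on a cart in front of the work surface, level with it; the furniture and walls round the work are solid. World frame = base frame: x ahead of the robot, y to its left, z up, the work surface at z = 0. Lengths are in m, angles in rad, forces in N, time in s.
With the tool pointing down it reaches from about 0.275 to 0.75 m from the base axis. Payload 10.2 kg.
Tool frame: the origin (TCP) lies midway between the tips of the shut fingers; the grasp point (between the pads) lies 19 mm behind it (env.hold_point_z is the distance from the TCP to the grasp point, in m); z points along the fingers, y is the line along which they close (so a half turn about z gives the same grasp; the last joint's range is limited). The gripper opens to 85 mm and grips with 20 to 120 N. Pads are 22 mm wide; open, the fingers measure 114 mm over their backs; the gripper's body (76 mm by 85 mm) begins 54 mm behind the grasp point. The pads swing forward as they close: fully open they stand 13 mm farther back than shut.
Start: joints at [-1.529, 0.313, 1.498, -0, 1.331, -0.223], TCP at [0.137, -0.507, 0.231] pointing down, gripper open.
Joint ranges: [-2.94, 2.94], [-0.97, 2.17], [0.19, 2.56], [-1.23, 4.37], [0.02, 3.11], [-2.88, 2.88]. Speed limits (rad/s): [2.39, 2.39, 3.01, 3.14, 3.14, 3.14].

## Interface

Orientations are given as a unit quaternion [x, y, z, w].
In Python, from bench import env, kinematics, monitor, eyes, job gives the robot as it stands. The module is installed in compiled form; this text tells all that it offers. Calls block until the motion is done:
- env.reach(position, orientation): joint-space move of the TCP to a pose.
- env.movel(position, velocity=0.15, frame=None, guard=None): straight line of the TCP; frame=None keeps the orientation; velocity is the mean speed in m/s. With guard (N) it stops when the force on the tool has changed by that much, and returns True; else False.
- env.set_joints(angles): joint-space move.
- env.release() and env.close_gripper(effort=None): open the fingers fully, or close them until they stop; effort is the grip in N (None keeps the last).
- env.hold(seconds).
- kinematics.ik(position, orientation): joint angles nearest the present ones, or None.
- monitor.sense(): the state.
- eyes.grab_frame(name): name is "scene" or "top" or "wrist"; returns a dict with "frame" (480x640x3 uint8, red, green, blue), "mtx" (3x3 intrinsics, pixels), "view" (4x4, takes a point from world to camera coordinates). Camera axes: x right, y down, z forward; pixel columns grow to the right and rows downward; lengths in m; the calibration is good to about 2 mm. A picture is of the moment at which its call begins. There is no depth.
A pose or a line that the arm cannot do raises env.MotionError and nothing moves.
- job.hand_in(): hands the job in; it is judged then, once.
The state is a dict: "clock": time; "joints": joint angles; "qvel": joint speeds; "joint_efforts": joint torques, N m; "position": TCP position; "ee_rot": TCP orientation; "contact_force": force on the tool from outside, world axes, zero at the start; "ft_torque": the same for the moment, N m; "finger_gap": opening from 0.0 (shut) to 1.0 (fully open); "gripper_force": force on a finger pad.
Only numpy, scipy, OpenCV 4.12 (cv2) and the standard library are available. Lean on these libraries where they do the work, as an engineer would, in place of code of your own. Each camera call takes 0.05 s, during which the arm holds its last target. There are 200 camera calls.

## Working session

There is one attempt and no reset: what is moved stays moved. The work goes in short steps, each a Python script; the robot and the scene stay as the last script left them, time stands still between calls to the robot, and variables do not carry over. Pictures are saved under pics/ and viewed, at most 10 in all, crops included, and the job is handed in when it is done.

```bash
mkdir -p pics; python3 - <<'E'
from bench import env,monitor,eyes
import cv2,numpy as np
for n in("scene","top"):
    f=eyes.grab_frame(n); cv2.imwrite(f"pics/{n}0.png",f["frame"][:,:,::-1]); np.savez(f"{n}0.npz",**f); print(n,f["mtx"].tolist(),np.round(np.linalg.inv(f["view"]),3).tolist())
s=monitor.sense();print(s["clock"],s["position"],s["ee_rot"],env.hold_point_z)
E
```

```text
scene [[527.1067032266699, 0.0, 318.3635715258549], [0.0, 527.1067032266699, 240.86395664908144], [0.0, 0.0, 1.0]] [[-0.531, 0.705, -0.471, 1.009], [0.848, 0.432, -0.309, 0.197], [-0.014, -0.563, -0.826, 0.851], [0.0, 0.0, 0.0, 1.0]]
top [[540.7332932620897, 0.0, 322.44705519684516], [0.0, 540.7332932620897, 234.96896968591307], [0.0, 0.0, 1.0]] [[0.029, -0.984, 0.174, 0.399], [-0.999, -0.026, 0.023, -0.117], [-0.018, -0.174, -0.985, 1.028], [0.0, 0.0, 0.0, 1.0]]
0.1 [ 0.13737748 -0.50647401  0.23081555] [ 9.91246812e-01  1.32020635e-01  5.49551696e-05 -5.53145042e-04] 0.0187
```

View pics/top0.png

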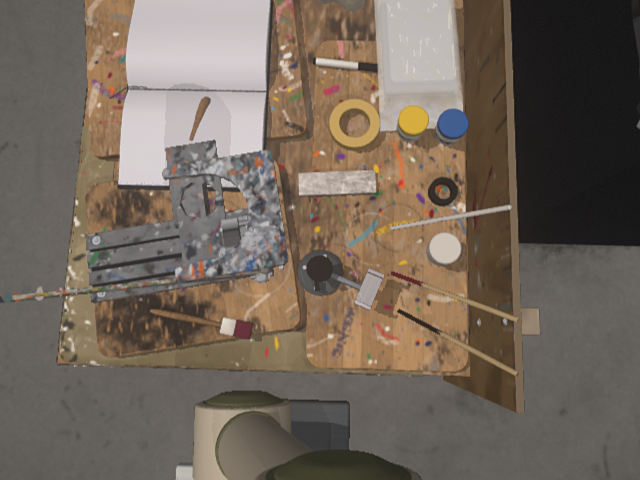

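View pics/scene0.png

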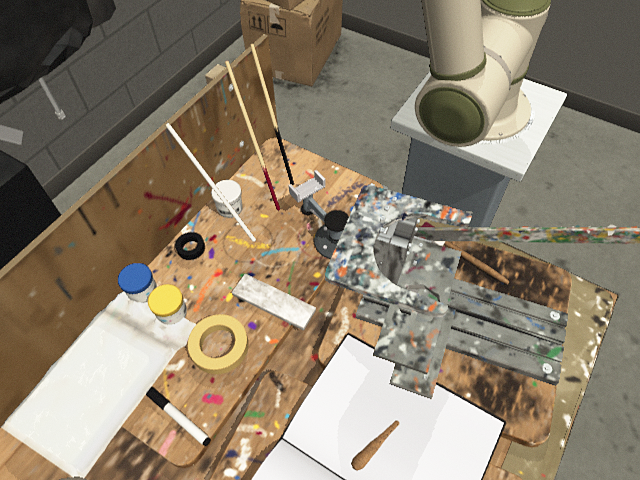

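The top view shows the pad at about (320,268), the saddle at about (369,289) and the bar at about (338,182), with stick tips close to the saddle. I'll zoom in on both views.

```bash
python3 - <<'E'
import cv2
a=cv2.imread("pics/top0.png")[235:325,285:415]; cv2.imwrite("pics/topc.png",cv2.resize(a,None,fx=6,fy=6,interpolation=cv2.INTER_CUBIC))
a=cv2.imread("pics/scene0.png")[160:340,220:360]; cv2.imwrite("pics/scec.png",cv2.resize(a,None,fx=3.3,fy=3.3,interpolation=cv2.INTER_CUBIC))
E
```

```text
(no output)
```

View pics/topc.png

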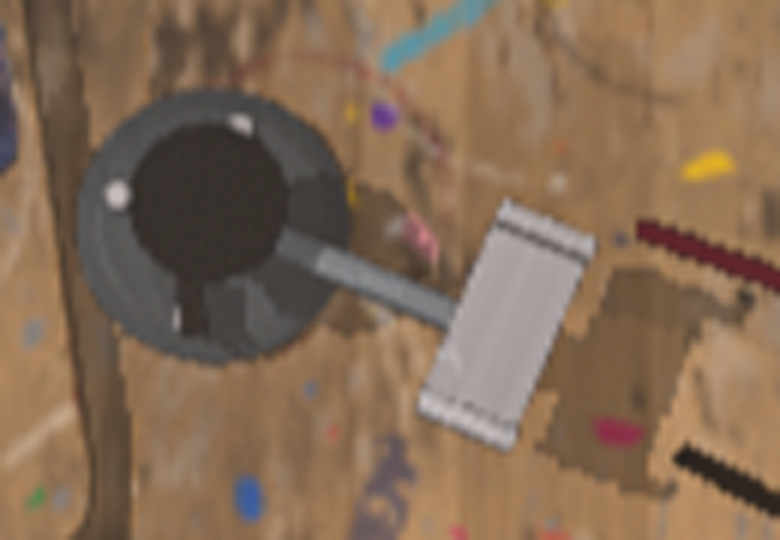

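View pics/scec.png

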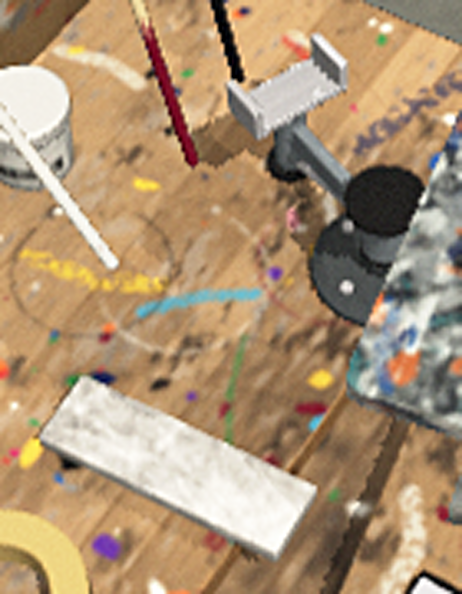

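```bash
cat >h.py <<'E'
import numpy as np,cv2
def p2w(f,px,z):
    px=np.atleast_2d(np.float64(px)); M=np.linalg.inv(f["view"])
    d=np.c_[px,np.ones(len(px))]@np.linalg.inv(f["mtx"]).T@M[:3,:3].T; c=M[:3,3]
    return (c+d*((z-c[2])/d[:,2])[:,None])[:,:2]
def w2p(f,p):
    p=np.atleast_2d(p); q=p@f["view"][:3,:3].T+f["view"][:3,3]; q=q@f["mtx"].T; return q[:,:2]/q[:,2:]
E
python3 - <<'E'
import numpy as np,cv2
from h import *
np.set_printoptions(precision=4,suppress=True)
t=np.load("top0.npz");s=np.load("scene0.npz")
c=lambda *a:(np.array(a)+.5)/6-.5+[285,235]
cs=lambda *a:(np.array(a)+.5)/3.3-.5+[220,160]
pad=p2w(t,c([210,202]),.07);foot=p2w(t,c([214,226]),.01)
ch=p2w(t,c([505,203],[597,242],[512,450],[418,405]),.088)
print("pad",pad,"foot",foot,"padscene",p2w(s,cs([385,201]),.07));print(ch,ch.mean(0), np.linalg.norm(ch.mean(0)-pad[0]))
v=ch.mean(0)-pad[0];print("leg az",np.degrees(np.arctan2(v[1],v[0])))
v=ch[:2].mean(0)-ch[2:].mean(0);print("y az",np.degrees(np.arctan2(v[1],v[0])),np.linalg.norm(v))
def bar(f,roi,seed):
    im=f["frame"]; hsv=cv2.cvtColor(im,cv2.COLOR_RGB2HSV)
    m=((hsv[...,1]<60)&(hsv[...,2]>110)).astype(np.uint8); k=np.zeros_like(m);x0,y0,x1,y1=roi;k[y0:y1,x0:x1]=1;m&=k
    m=cv2.morphologyEx(m,cv2.MORPH_CLOSE,np.ones((5,5)))
    n,l,st,_=cv2.connectedComponentsWithStats(m); i=1+st[1:,4].argmax()
    pts=np.argwhere(l==i)[:,::-1]
    return cv2.minAreaRect(np.float32(p2w(f,pts,.012)*1000))
print(bar(t,(285,160,390,205),0)); print(bar(s,(225,265,325,335),0))
E
```

```text
pad [[ 0.5073 -0.0919]] foot [[ 0.5065 -0.0918]] padscene [[ 0.5087 -0.0911]]
[[ 0.5073 -0.1781]
 [ 0.4966 -0.2049]
 [ 0.4361 -0.1811]
 [ 0.4482 -0.154 ]] [ 0.4721 -0.1795] 0.0944423857929051
leg az -111.88559281545356
y az -21.842593975738296 0.06438616857271773
((685.9364624023438, -118.12689208984375), (56.215145111083984, 149.60922241210938), 5.338098049163818)
((683.3886108398438, -118.00807189941406), (50.61698532104492, 153.01467895507812), 2.6444294452667236)
```

Estimates: hinge at (0.507, −0.092), leg azimuth −112°, bar centre near (0.685, −0.118). Now I'll push the leg.

```bash
cat >>h.py <<'E'
from bench import env,kinematics,monitor,eyes
from scipy.spatial.transform import Rotation as R
H=np.array([.5073,-.0918])
def down(a):  # tool pointing down, tool y along azimuth a (deg)
    return (R.from_euler('z',a-90,degrees=True)*R.from_quat([0,1,0,0])).as_quat()
def leg(phi,x,y): return H+R.from_euler('z',phi,degrees=True).as_matrix()[:2,:2]@[x,y]
def F(n=5):
    a=[]
    for _ in range(n): a.append(monitor.sense()["contact_force"]); env.hold(.02)
    return np.mean(a,0)
def clk(): return monitor.sense()["clock"]
E
python3 - <<'E'
from h import *
np.set_printoptions(precision=3,suppress=True)
print(R.from_quat(down(30)).as_matrix()[:,1:])
# choose tool yaw branch
for off in(0,180):
    print(off,[None if (q:=kinematics.ik([*leg(p,.095,.048),.066],down(p+90+off))) is None else np.round(q[[0,5]] if hasattr(q,'shape') else [q[0],q[5]],2) for p in(-112,-140,-170,-200)])
env.movel([.137,-.507,.40],.25); env.close_gripper()
print(clk(),F())
E
```

```text
[[ 0.866  0.   ]
 [ 0.5    0.   ]
 [ 0.    -1.   ]]
0 [array([-0.58, -0.19]), array([-0.62,  0.25]), array([-0.61,  0.78]), array([-0.54,  1.38])]
180 [None, None, array([-0.61, -2.36]), array([-0.54, -1.76])]
1.6917 [-0.677 -0.327 -0.042]
```

```bash
python3 - <<'E'
from h import *
np.set_printoptions(precision=2,suppress=True)
Z=.068; d0=.0475
p0=-112
s=leg(p0,.095,d0+.016)
env.movel([*s,.40],.3,frame=down(p0+90)); env.movel([*s,.13],.2)
print("down",env.movel([*s,Z],.08,guard=6),clk())
b=F(10)
u=lambda p:np.array([*leg(p,0,1)-H,0])
phi=p0+9; k=0; done=False; log=[]
env.movel([*leg(p0,.095,d0+.004),Z],.06,guard=5)
phi=p0
while phi>-206:
    f=(F(3)-b)@u(phi)
    log.append((round(phi,1),round(float(f),1)))
    if f>9.3: done=True;break
    st=3.5 if phi>-139 else (1.2 if f<4 else .45)
    phi-=st
    env.movel([*leg(phi,.095,d0),Z],.05,frame=down(phi+90))
print(log); print(done,phi,monitor.sense()["position"],clk(),F()-b)
if done:
    for _ in range(4): env.hold(.2); print((F()-b)@u(phi),end=' ')
np.save("st.npy",[phi,*b])
E
```

```text
down False 6.0083
[(-112, -0.2), (-115.5, 0.1), (-119.0, 0.6), (-122.5, 0.8), (-126.0, 0.7), (-129.5, 0.6), (-133.0, 0.2), (-136.5, 0.6), (-140.0, 0.2), (-141.2, 0.9), (-142.4, 0.9), (-143.6, 1.2), (-144.8, 0.7), (-146.0, 1.0), (-147.2, 0.7), (-148.4, 1.0), (-149.6, 1.5), (-150.8, 0.8), (-152.0, 1.3), (-153.2, 0.9), (-154.4, 1.1), (-155.6, 1.1), (-156.8, 1.3), (-158.0, 0.9), (-159.2, 1.8), (-160.4, 0.9), (-161.6, 1.6), (-162.8, 0.3), (-164.0, 1.0), (-165.2, 1.2), (-166.4, 1.7), (-167.6, 0.8), (-168.8, 0.9), (-170.0, 1.3), (-171.2, 1.2), (-172.4, 1.1), (-173.6, 1.4), (-174.8, 1.0), (-176.0, 2.3), (-177.2, 5.2), (-177.6, 5.6), (-178.1, 6.3), (-178.5, 7.4), (-179.0, 8.0), (-179.4, 8.9), (-179.9, 9.1), (-180.3, 10.1)]
True -180.34999999999957 [ 0.41 -0.14  0.07] 20.7167 [  0.77 -10.31  -0.17]
9.834866433113602 10.170207058833194 10.209936792267847 10.596937029434168
```

```bash
python3 - <<'E'
from h import *
np.set_printoptions(precision=3,suppress=True)
phi=np.load("st.npy")[0]; Z=.068
env.movel([*leg(phi,.095,.0475+.03),Z],.05); p=leg(phi,.095,.0475+.03)
env.movel([*p,.26],.2); env.release()
for a in(4,184):
  for off in(-86,94,274): pass
print([(a,kinematics.ik([.685,-.118,z],down(a))) for a in(4,184) for z in(.25,.0)])
print([(a,kinematics.ik([.45,-.096,.07],down(a))) for a in(-86,94)])
env.movel([.66,-.12,.26],.3,frame=down(4))
for n in("wrist","top","scene"):
    f=eyes.grab_frame(n); cv2.imwrite(f"pics/{n}1.png",f["frame"][:,:,::-1]); np.savez(f"{n}1.npz",**f)
print(clk())
E
```

```text
[(4, array([-0.339,  0.712,  0.831, -0.   ,  1.598, -0.409])), (4, array([-0.339,  0.915,  1.123, -0.   ,  1.104, -0.409])), (184, array([-0.339,  0.712,  0.831, -0.   ,  1.598,  2.733])), (184, array([-0.339,  0.915,  1.123, -0.   ,  1.104,  2.733]))]
[(-86, array([-0.466,  0.382,  1.879, -0.   ,  0.88 ,  1.035])), (94, array([-0.466,  0.382,  1.879, -0.   ,  0.88 , -2.106]))]
26.525
```

View pics/wrist1.png

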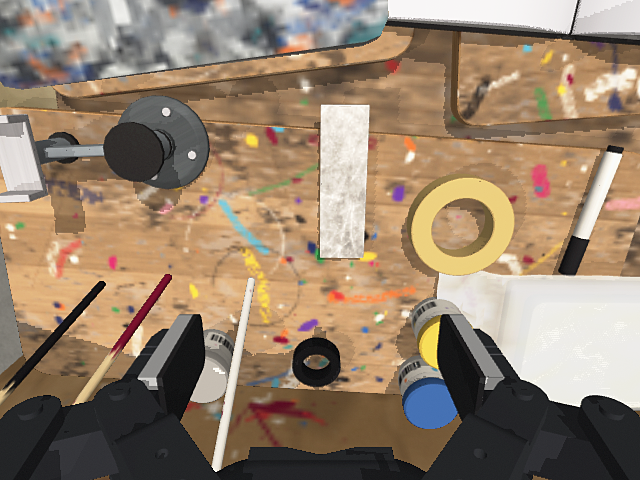

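View pics/top1.png

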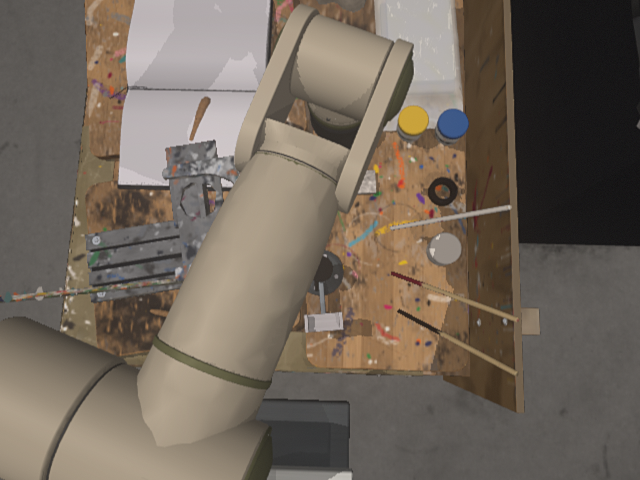

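The wrist view shows the bar's corners at about (321,105), (369,106), (364,258) and (321,256). In the top view the leg is swung out, with the saddle at about (324,322). Next I'll measure both precisely.

```bash
python3 - <<'E'
from h import *
np.set_printoptions(precision=4,suppress=True)
def rect(f,roi,z,S,V):
    hsv=cv2.cvtColor(f["frame"],cv2.COLOR_RGB2HSV); x0,y0,x1,y1=roi
    m=np.zeros(hsv.shape[:2],np.uint8); m[y0:y1,x0:x1]=((hsv[...,1]<S)&(hsv[...,2]>V))[y0:y1,x0:x1]
    m=cv2.morphologyEx(m,cv2.MORPH_OPEN,np.ones((3,3)));m=cv2.morphologyEx(m,cv2.MORPH_CLOSE,np.ones((7,7)))
    n,l,st,_=cv2.connectedComponentsWithStats(m); i=1+st[1:,4].argmax(); print(st[i])
    pts=np.argwhere(l==i)[:,::-1]; print(cv2.boxPoints(cv2.minAreaRect(np.float32(pts))).tolist())
    return cv2.minAreaRect(np.float32(p2w(f,pts,z)*1000))
w=np.load("wrist1.npz");t=np.load("top1.npz")
print("bar",rect(w,(305,95,385,270),.012,50,110))
c=p2w(w,[[321,105],[369,106],[364,258],[321,256]],.012);print(c,c.mean(0))
v=c[[2,3]].mean(0)-c[[0,1]].mean(0);print("bar len az",np.degrees(np.arctan2(v[1],v[0])),np.linalg.norm(v))
print("saddle",rect(t,(298,307,350,338),.088,45,130))
print("wrist pad",p2w(w,[[134,152]],.07),"foot",p2w(w,[[164,142]],.01))
for n,r,k in(("top",(290,235,360,345),7),):
    a=t["frame"][r[1]:r[3],r[0]:r[2],::-1];b=w["frame"][80:220,0:220,::-1]
    A=cv2.resize(a,None,fx=5,fy=5,interpolation=cv2.INTER_CUBIC);B=cv2.resize(b,None,fx=2,fy=2,interpolation=cv2.INTER_CUBIC)
    o=np.zeros((550,800,3),np.uint8);o[:550,:350]=A;o[:280,355:795]=B;cv2.imwrite("pics/c1.png",o)
E
```

```text
[ 320  104   50  154 7121]
[[315.0438232421875, 256.81646728515625], [320.73284912109375, 103.21233367919922], [369.1849365234375, 105.0068359375], [363.49591064453125, 258.6109619140625]]
bar ((680.609375, -118.43885803222656), (44.5876350402832, 149.1752166748047), 3.9206180572509766)
[[ 0.6542 -0.0464]
 [ 0.6977 -0.0442]
 [ 0.7085 -0.1924]
 [ 0.6644 -0.1932]] [ 0.6812 -0.119 ]
bar len az -85.92945968427208 0.1478798692611243
[304 312  39  20 587]
[[303.7293701171875, 314.48236083984375], [341.505859375, 311.57647705078125], [342.85882568359375, 329.16473388671875], [305.08233642578125, 332.07061767578125]]
saddle ((413.0700378417969, -101.50205993652344), (29.90884017944336, 65.1419906616211), 6.004998683929443)
wrist pad [[ 0.5074 -0.0912]] foot [[ 0.5098 -0.0895]]
```

View pics/c1.png

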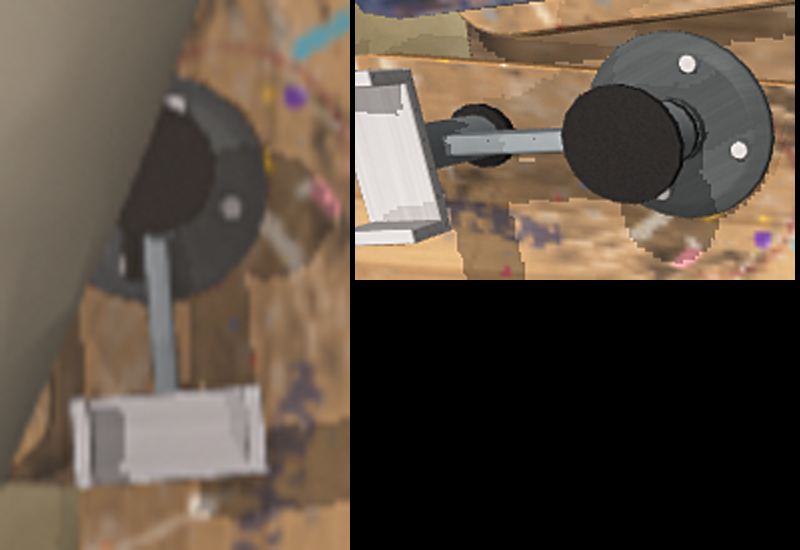

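```bash
python3 - <<'E'
from h import *
np.set_printoptions(precision=3,suppress=True)
c=[.681,-.1185]
env.movel([*c,.04],.2,frame=down(4)); print(env.movel([*c,.001],.06,guard=8),monitor.sense()["position"])
env.close_gripper(60); s=monitor.sense(); print(s["finger_gap"],s["gripper_force"],clk())
b=F()
env.movel([*c,.05],.08); env.movel([*c,.25],.25); s=monitor.sense();print(s["finger_gap"],F()-b)
P=leg(-174,.0575,0); P=np.array([.4131,-.1015])+(leg(-174,.0575-.095,0)-H); print(P)
env.movel([*P,.25],.25,frame=down(-84)); env.movel([*P,.10],.2)
for n in("top","scene","wrist"):
    f=eyes.grab_frame(n); cv2.imwrite(f"pics/{n}2.png",f["frame"][:,:,::-1]); np.savez(f"{n}2.npz",**f)
print(clk(),F(),monitor.sense()["finger_gap"])
a=cv2.imread("pics/top2.png")[240:350,270:390];b=cv2.imread("pics/wrist2.png");d=cv2.imread("pics/scene2.png")[120:280,240:400]
o=np.zeros((600,800,3),np.uint8);o[:275,:300]=cv2.resize(a,(300,275));o[:300,310:710]=cv2.resize(b,(400,300));o[300:600,:300]=cv2.resize(d,(300,300));cv2.imwrite("pics/c2.png",o)
E
```

```text
False [ 0.681 -0.119  0.001]
0.5077949683242408 62.96854376792908 29.05
0.5077724415970565 [ -1.561  -0.774 -10.682]
[ 0.45  -0.098]
33.6667 [ 0.201  0.117 -6.421] 0.5047876295860163
```

View pics/c2.png

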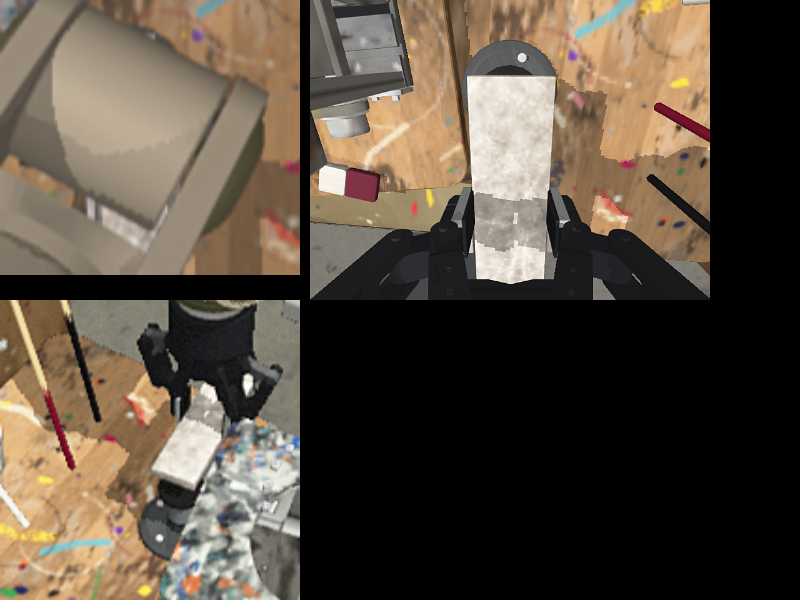

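```bash
python3 - <<'E'
from h import *
np.set_printoptions(precision=3,suppress=True)
p=monitor.sense()["position"][:2]
env.movel([*p,.078],.06); env.hold(.2); b=F(); z=.078
while z>.066:
    z-=.0007; env.movel([*p,z],.02); f=F(3)-b
    if f[2]>2.5: break
print(z,monitor.sense()["position"],f,clk())
E
```

```text
0.07099999999999994 [ 0.451 -0.098  0.071] [-2.501  0.296  7.307] 37.55
```

```bash
python3 - <<'E'
from h import *
np.set_printoptions(precision=3,suppress=True)
p=monitor.sense()["position"][:2]
env.release(); env.hold(.2); env.movel([*p,.12],.06); env.movel([*p,.26],.2)
f=eyes.grab_frame("wrist"); cv2.imwrite("pics/w3.png",f["frame"][:,:,::-1]); 
env.movel([.42,-.30,.36],.3)
o=np.zeros((600,800,3),np.uint8);o[:300,:400]=cv2.resize(f["frame"],(400,300))[:,:,::-1]
t=eyes.grab_frame("top");s=eyes.grab_frame("scene");np.savez("top3.npz",**t)
o[:600,400:]=0; o[:300,400:]=cv2.resize(t["frame"][150:345,250:510,::-1],(400,300)); o[300:,:400]=cv2.resize(s["frame"][120:300,180:420,::-1],(400,300)); o[300:,400:]=cv2.resize(t["frame"][245:342,280:409,::-1],(400,300))
cv2.imwrite("pics/c3.png",o); print(clk())
E
```

```text
41.1167
```

View pics/c3.png

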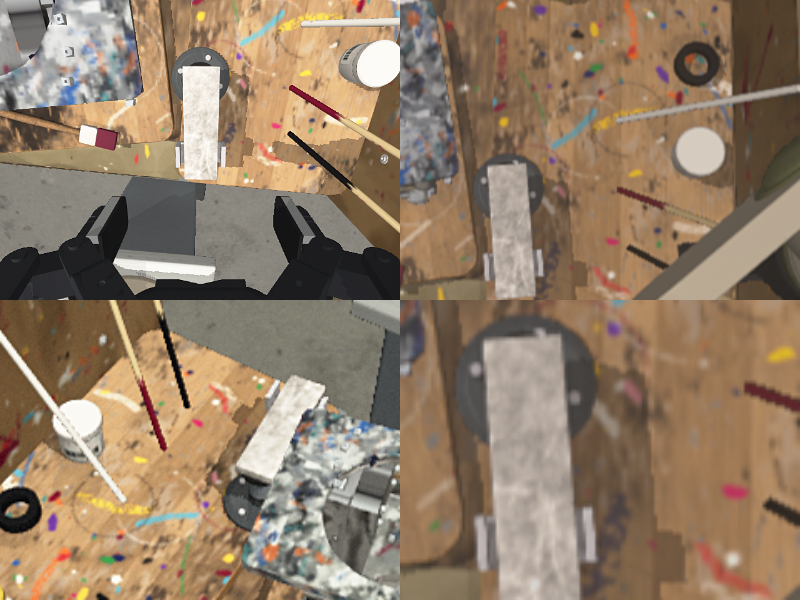

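The bar lies flat between the cheeks and on the pad. The saddle hasn't moved, and the pot, tape and brush are undisturbed.

```bash
python3 -c "
from bench import job; print(job.hand_in())"
```

```text
the job is handed in; nothing more can be done
None
```

I pushed the leg against its stop with about 10 N (highest reading 10.6 N), laid the bar on the pad and flat between the saddle cheeks, let go, and handed the job in at about 41 s; the final pictures show the leg still at the stop and the pot, tape and brush undisturbed.

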